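# Roll the print bars of a carton coding block flush

## Robot

A 6-joint arm with a two-finger parallel gripper is mounted at the origin on the work surface; the furniture and walls round the work are solid. World frame = base frame: x ahead of the robot, y to its left, z up, the work surface at z = 0. Lengths are in mm, angles in rad, forces in N, time in s.
With the tool pointing down it reaches from about 275 to 1000 mm from the base axis. Payload 8.4 kg.
Tool frame: the origin (TCP) lies midway between the tips of the shut fingers; the grasp point (between the pads) lies robot.hold_point_z behind it (robot.hold_point_z is the distance from the TCP to the grasp point, in mm); x points along the fingers, y is the direction in which the jaws open and shut, and the axes are right-handed (so a half turn about x gives the same grasp; the last joint's range is limited). The gripper opens to 85 mm and grips with 20 to 120 N. Pads are 22 mm wide; open, the fingers measure 114 mm over their backs; the gripper's body (76 mm by 85 mm) begins 54 mm behind the grasp point. The pads swing forward as they close: fully open they stand 13 mm farther back than shut.
Start: joints at [1.254, 0.353, 1.633, -0, 1.155, -0.002], TCP at [193.515, 594.289, 231.281] pointing down, gripper open.
Joint ranges: [-2.63, 2.63], [-0.92, 2.1], [0.06, 2.66], [-1.3, 4.44], [0, 2.69], [-3.02, 3.02]. Speed limits (rad/s): [2.22, 2.22, 2.79, 3.14, 3.14, 3.14].

## Interface

Orientations are given as a unit quaternion [x, y, z, w].
In Python, from plant import robot gives the robot as it stands. The module is installed in compiled form; this text tells all that it offers. Calls block until the motion is done:
- robot.move_to(position, orientation): joint-space move of the TCP to a pose.
- robot.move_l(position, v=150, attitude=None, f_stop=None): straight line of the TCP; attitude=None keeps the orientation; v is the mean speed in mm/s. With f_stop (N) it stops when the force on the tool has changed by that much, and returns True; else False.
- robot.movej(angles): joint-space move.
- robot.gripper_open() and robot.grab(squeeze=None): open the fingers fully, or close them until they stop; squeeze is the grip in N (None keeps the last).
- robot.hold(seconds).
- robot.solve_ik(position, orientation): joint angles nearest the present ones, or None.
- robot.read_state(): the state.
- robot.camera(name): name is "scene" or "top" or "wrist"; returns the picture (384x512x3 uint8, red, green, blue); there is no depth.
- robot.camera_info(name): a dict with "vertical_fov" (degrees; the focal length in pixels is half the picture's height over the tangent of half this angle, whatever the lens; pixels are square), "cx", "cy" (the principal point, pixels), "k1" (the pictures are not rectified: a ray, as slopes to the right and down, at radius r is drawn at 1 + k1 r^2 times it, then the intrinsics apply), "pose" (4x4, takes a point from camera to world coordinates). Camera axes: x right, y down, z forward; pixel columns grow to the right and rows downward; lengths in mm; the calibration is good to about 2 mm. A picture is of the moment at which its call begins: read the wrist's pose just before it. camera_info takes no time and is no camera call; for the wrist camera it gives the pose at the moment of the call.
A pose or a line that the arm cannot do raises robot.Unreachable and nothing moves.
- robot.close_job(): hands the job in, once; it reports no verdict.
The state is a dict: "clock": time; "q": joint angles; "joint_velocities": joint speeds; "effort": joint torques, N m; "ee_pos": TCP position; "eef_rot": TCP orientation; "contact_force": force on the tool from outside, world axes, zero at the start; "torque": the same for the moment, N m; "gripper_width": finger opening in mm.
Only numpy, scipy, OpenCV 4.12 (cv2) and the standard library are available. Lean on these libraries where they do the work, as an engineer would, in place of code of your own. Each camera call takes 0.05 s, during which the arm holds its last target.

## Task

Take the hand roller from its stand and roll it along the row of bars of the print block with a steady downward push of about 15 newtons, never more than 25, until all eight bars are home, flush with the rim. Press with the roller only, not with the hand or fingers. Then put the roller back home in its stand and let go; leave the other things on the bench where they are.

Things in the scene. Friction and masses are not known exactly. Their poses are not given: they have to be found in the camera images.
- roller_grip (a point): Centre of the wooden grip of the loose hand roller (0.4 kg, starts upright in the stand). Grip 24 (x) x 62 (y) x 46 mm (z), top 21 mm above this point; steel shoulder plate 42 (x) x 104 (y) x 6 mm, its top 25 mm below. Wheel under it: diameter 44, width 60 mm, axle along y, lowest point 81 mm straight below this point. z up; rolls along its x; both ways round alike. Hold from above across the 24 mm.
- roller_wheel (a joint): Turn of the roller's wheel in its frame, rad; 0 at the start, turns freely without limit either way; rolling 22 mm turns it 1 rad.
- stand_seat (a point): Fixed grey roller stand, 70 (x) x 112 mm (y): point half-way between its two walls, level with their tops, 60 mm above the bench. Walls run along x at y = +-46 mm, 10 mm thick. The roller's plate rests on them, wheel between; play 5 mm each way in x (6 mm high end lips) and y. Roller home: grip centre 31 mm straight above this point, its x along this x (either way round).
- block: Fixed print block; origin at the centre of its underside, on the bench. A sprung aluminium bed, 166 (x) x 96 mm (y), holds eight grey print bars side by side along x. The bed's rim lies 54 to 72 mm above the bench at its middle and leans up to 0.025 rad along x; both were set by hand, differ each time and are not measured. The bed gives 6 N per mm when pressed, 6 mm at most, then stops hard.
- bar1 (a joint): How far print bar 1 has been pushed down, m: 0 stands 5 mm proud of the bed's rim, 0.005 is home (flush with the rim, on a hard stop). Bar 15 mm (x) by 76 mm (y), centre at x = -56 mm, y = 0 in the frame of the block. Tight by friction: it yields to about 6 N of downward push (the wheel often bears on two at once) and stays where it is left.
- bar2 (a joint): How far print bar 2 has been pushed down, m: 0 stands 5 mm proud of the bed's rim, 0.005 is home (flush with the rim, on a hard stop). Bar 15 mm (x) by 76 mm (y), centre at x = -40 mm, y = 0 in the frame of the block. Tight by friction: it yields to about 6 N of downward push (the wheel often bears on two at once) and stays where it is left.
- bar3 (a joint): How far print bar 3 has been pushed down, m: 0 stands 5 mm proud of the bed's rim, 0.005 is home (flush with the rim, on a hard stop). Bar 15 mm (x) by 76 mm (y), centre at x = -24 mm, y = 0 in the frame of the block. Tight by friction: it yields to about 6 N of downward push (the wheel often bears on two at once) and stays where it is left.
- bar4 (a joint): How far print bar 4 has been pushed down, m: 0 stands 5 mm proud of the bed's rim, 0.005 is home (flush with the rim, on a hard stop). Bar 15 mm (x) by 76 mm (y), centre at x = -8 mm, y = 0 in the frame of the block. Tight by friction: it yields to about 6 N of downward push (the wheel often bears on two at once) and stays where it is left.
- bar5 (a joint): How far print bar 5 has been pushed down, m: 0 stands 5 mm proud of the bed's rim, 0.005 is home (flush with the rim, on a hard stop). Bar 15 mm (x) by 76 mm (y), centre at x = +8 mm, y = 0 in the frame of the block. Tight by friction: it yields to about 6 N of downward push (the wheel often bears on two at once) and stays where it is left.
- bar6 (a joint): How far print bar 6 has been pushed down, m: 0 stands 5 mm proud of the bed's rim, 0.005 is home (flush with the rim, on a hard stop). Bar 15 mm (x) by 76 mm (y), centre at x = +24 mm, y = 0 in the frame of the block. Tight by friction: it yields to about 6 N of downward push (the wheel often bears on two at once) and stays where it is left.
- bar7 (a joint): How far print bar 7 has been pushed down, m: 0 stands 5 mm proud of the bed's rim, 0.005 is home (flush with the rim, on a hard stop). Bar 15 mm (x) by 76 mm (y), centre at x = +40 mm, y = 0 in the frame of the block. Tight by friction: it yields to about 6 N of downward push (the wheel often bears on two at once) and stays where it is left.
- bar8 (a joint): How far print bar 8 has been pushed down, m: 0 stands 5 mm proud of the bed's rim, 0.005 is home (flush with the rim, on a hard stop). Bar 15 mm (x) by 76 mm (y), centre at x = +56 mm, y = 0 in the frame of the block. Tight by friction: it yields to about 6 N of downward push (the wheel often bears on two at once) and stays where it is left.
- masking_roll: Bystander: masking tape roll, 96 mm across and 25 mm high, lying flat. Origin at the centre of its underside.
- glue_tube: Bystander: glue tube, 38x136x26 mm, lying. Origin at the centre of its underside.
- date_stamp: Bystander: hand stamp with a turned wooden knob, 32x48 mm, 77 mm high, standing. Origin at the centre of its underside.

How it is judged (in metres and radians):
On the way, in this order (a step that is already met when the one before it is completed fails the run):
1. the roller is lifted out of its stand (z of roller_grip in the frame of stand_seat above 0.06 m), for 0.1 s.
2. the roller is rolled: its wheel has turned by 2.5 rad (55 mm) or more while it presses on the block ((value of joint roller_wheel above 2.5 rad or value of joint roller_wheel below -2.5 rad) and contact force between anything else and block above 2 N).
3. all eight bars are home to within 1.5 mm (value of joint each of bar1, bar2, bar3, bar4, bar5, bar6, bar7, bar8 above 0.0035 m), for 0.1 s.
At the end, for the whole second after the job is handed in: All eight bars are down within 1.5 mm of flush, and the roller hangs upright in its stand with its shoulder plate on both walls (within 12 mm sideways, 4 mm in height), let go and at rest (all of step 3 and x of roller_grip in the frame of stand_seat between -0.012 and 0.012 m and y of roller_grip in the frame of stand_seat between -0.012 and 0.012 m and z of roller_grip in the frame of stand_seat between 0.027 and 0.035 m and angle between roller_grip's own z axis and vertical below 0.08 rad and angle between the x axis of roller_grip and the x axis of stand_seat, either way round below 0.2 rad); the robot touches nothing.
It fails at once if the print block is pressed with more than 25 N (contact force between anything else and block above 25 N).
It fails at once if the hand or fingers press on the print block (over 2 N) (contact force between any of the fingers, the arm and block above 2 N).
It fails at once if a bystander is moved by more than 20 mm (distance of any of masking_roll, glue_tube, date_stamp from where it was at the start of the episode above 0.02 m).
It also fails if it takes over 72 s, if anything falls off the work surface, if the arm or the gripper's body presses on something with over 40 N, if the wrist force passes 120 N, or if a joint passes its speed limit or range.

## Working session

There is one attempt and no reset: what is moved stays moved. The work goes in short steps, each a Python script; the robot and the scene stay as the last script left them, time stands still between calls to the robot, and variables do not carry over. Pictures are saved under pics/ and viewed, and the job is handed in when it is done.

```bash
mkdir -p pics; ls; python3 - <<'E'
from plant import robot
import cv2,numpy as np
np.set_printoptions(precision=4,suppress=True)
s=robot.read_state()
print(s, robot.hold_point_z)
for n in("scene","top","wrist"):
    i=robot.camera_info(n); print(n,i)
    cv2.imwrite(f"pics/{n}0.png",robot.camera(n)[:,:,::-1])
E
```

```text
pics
{'clock': 0.0, 'q': array([ 1.2535,  0.3536,  1.6342,  0.    ,  1.1552, -0.0024]), 'joint_velocities': array([ 0.0001, -0.0007,  0.0003,  0.0004,  0.0017, -0.    ]), 'effort': array([ -0.0024, -60.5242, -34.2067,  -0.0002,   0.0093,  -0.    ]), 'ee_pos': array([193.3899, 593.8012, 230.544 ]), 'eef_rot': array([ 0.1104,  0.6984, -0.1114,  0.6983]), 'contact_force': array([ 0.128 , -0.8456,  0.0416]), 'torque': array([-0.0121, -0.0481, -0.0169]), 'gripper_width': 85.64245362185927} 18.700000000000003
scene {'vertical_fov': 49.31084248058757, 'cx': 256.7241156258613, 'cy': 187.43059752926482, 'k1': -0.08652994728652426, 'pose': array([[   0.7996,   -0.4352,    0.4138,  -83.3342],
       [  -0.6002,   -0.5559,    0.5752, -811.0579],
       [  -0.0203,   -0.7082,   -0.7057, 1048.392 ],
       [   0.    ,    0.    ,    0.    ,    1.    ]])}
top {'vertical_fov': 43.763130325626655, 'cx': 255.9469472015782, 'cy': 187.43194210446953, 'k1': -0.011244241686446313, 'pose': array([[   0.0103,   -0.9946,    0.1032,  337.2594],
       [  -0.9999,   -0.011 ,   -0.0065,  -10.7356],
       [   0.0076,   -0.1032,   -0.9946, 1406.2538],
       [   0.    ,    0.    ,    0.    ,    1.    ]])}
wrist {'vertical_fov': 58.80969199039024, 'cx': 257.97732931824004, 'cy': 197.38114096228068, 'k1': -0.08093531866381658, 'pose': array([[  0.3099,   0.9042,   0.294 , 117.9869],
       [  0.9508,  -0.294 ,  -0.0977, 617.9633],
       [ -0.0019,   0.3098,  -0.9508, 372.0221],
       [  0.    ,   0.    ,   0.    ,   1.    ]])}
```

View pics/scene0.png

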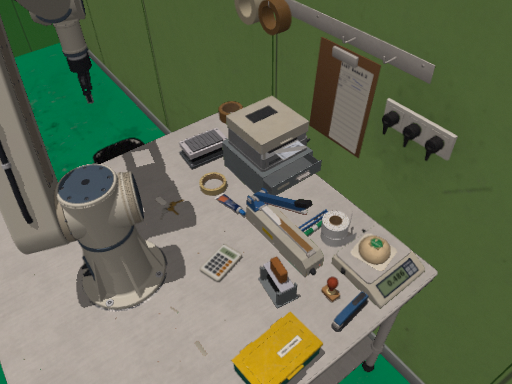

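View pics/top0.png

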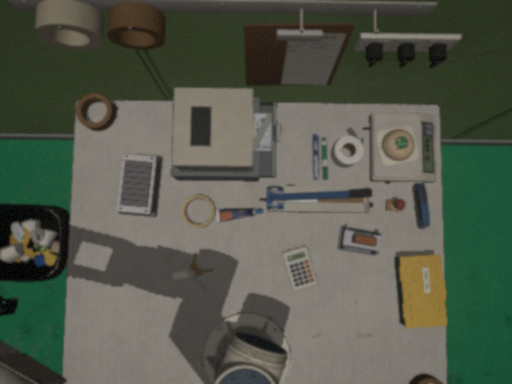

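View pics/wrist0.png

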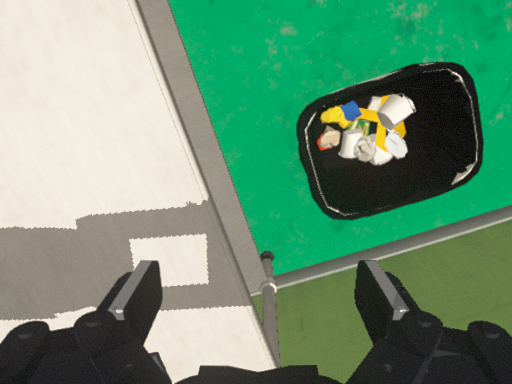

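```bash
cat > h.py <<'E'
from plant import robot
import cv2,numpy as np
from scipy.spatial.transform import Rotation as R
np.set_printoptions(precision=2,suppress=True)
def K(i):
    f=192/np.tan(np.radians(i['vertical_fov']/2)); return np.array([[f,0,i['cx']],[0,f,i['cy']],[0,0,1]]),np.array([i['k1'],0,0,0,0.])
def ray(i,px):
    k,d=K(i); p=cv2.undistortPoints(np.array(px,float).reshape(-1,1,2),k,d)[:,0]
    v=np.c_[p,np.ones(len(p))]@i['pose'][:3,:3].T; return i['pose'][:3,3],v
def onz(i,px,z):
    o,v=ray(i,px); return o+v*((z-o[2])/v[:,2])[:,None]
def proj(i,P):
    T=np.linalg.inv(i['pose']); k,d=K(i)
    return cv2.projectPoints(np.array(P,float).reshape(-1,3),cv2.Rodrigues(T[:3,:3])[0],T[:3,3],k,d)[0][:,0]
def down(phi):
    # tool x down; tool y (jaws) at heading phi in world xy
    x=np.array([0,0,-1.]);y=np.array([np.cos(phi),np.sin(phi),0]);z=np.cross(x,y)
    return R.from_matrix(np.c_[x,y,z]).as_quat()
E
python3 - <<'E'
from h import *
i=robot.camera_info("top")
print(onz(i,[[119,212],[128,154],[158,157],[151,216]],60))
print("stand",onz(i,[[341,228],[380,232],[378,252],[341,248]],55), "roller top", onz(i,[[365,240]],112))
im=cv2.imread("pics/top0.png")
a=cv2.resize(im[140:260,90:220],None,fx=3,fy=3,interpolation=2);b=cv2.resize(im[180:260,300:440],None,fx=3,fy=3,interpolation=2)
c=np.zeros((600,420,3),np.uint8);c[:360,:390]=a;c[360:,:420]=b
cv2.imwrite("pics/z1.png",c)
s=robot.read_state();print(R.from_quat(s['eef_rot']).as_matrix())
E
```

```text
[[403.24 364.89  60.  ]
 [568.67 345.85  60.  ]
 [560.99 260.16  60.  ]
 [392.98 274.55  60.  ]]
stand [[ 365.06 -260.82   55.  ]
 [ 354.91 -371.05   55.  ]
 [ 298.86 -364.52   55.  ]
 [ 309.03 -260.39   55.  ]] roller top [[ 332.27 -314.91  112.  ]]
[[-0.    0.31  0.95]
 [-0.    0.95 -0.31]
 [-1.   -0.   -0.  ]]
```

View pics/z1.png

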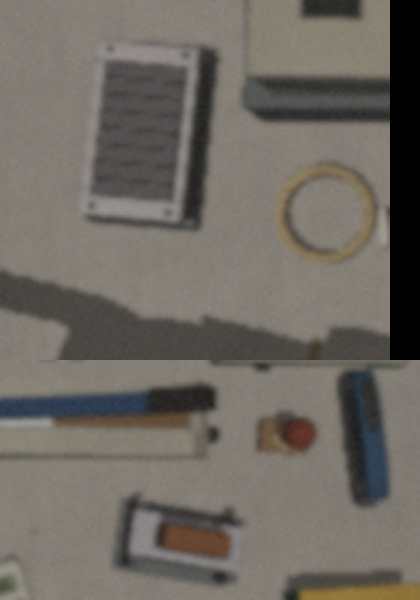

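```bash
python3 - <<'E'
from h import *
import pickle
q=down(-0.10)
for n,(p) in enumerate([(481,340,240),(440,300,260)]):
    robot.move_to(p,q); robot.hold(0.3)
    i=robot.camera_info("wrist"); im=robot.camera("wrist")[:,:,::-1]
    cv2.imwrite(f"pics/blk{n}.png",im); pickle.dump(i,open(f"pics/blk{n}.pkl","wb"))
print(robot.read_state()['clock'],robot.read_state()['q'])
E
```

```text
2.6333 [0.6  0.18 1.8  0.   1.16 0.7 ]
```

View pics/blk0.png

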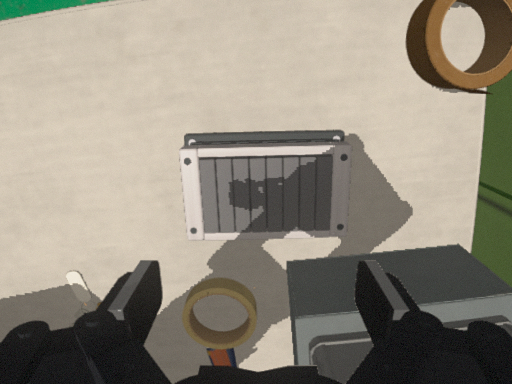

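View pics/blk1.png

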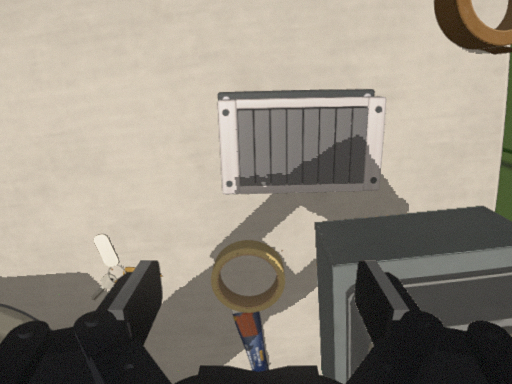

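```bash
python3 - <<'E'
from h import *
import pickle
pts=[[(187,161),(343,157),(194,231),(339,227)],[(225,112),(376,110),(229,185),(374,181)]]
I=[];U=[]
for n in (0,1):
    im=cv2.imread(f"pics/blk{n}.png",0).astype(float); i=pickle.load(open(f"pics/blk{n}.pkl","rb")); I.append(i); u=[]
    for (x,y) in pts[n]:
        w=im[y-5:y+6,x-5:x+6]; m=np.clip(np.median(w)-12-w,0,None)
        yy,xx=np.mgrid[-5:6,-5:6]; m[(xx**2+yy**2)>20]=0
        u.append((x+(m*xx).sum()/m.sum(),y+(m*yy).sum()/m.sum()))
    U.append(np.array(u))
print(U)
rays=[ray(I[n],U[n]) for n in(0,1)]
P=[]
for j in range(4):
    A=[];b=[]
    for o,v in rays:
        d=v[j]/np.linalg.norm(v[j]); M=np.eye(3)-np.outer(d,d); A.append(M); b.append(M@o)
    p=np.linalg.solve(sum(A),sum(b)); P.append(p)
    print(p,[np.linalg.norm(M@p-c) for M,c in zip(A,b)])
P=np.array(P);print("centre",P.mean(0),"x edge",P[1]-P[0],P[3]-P[2],"y edge",P[0]-P[2],P[1]-P[3])
e=(P[1]-P[0]+P[3]-P[2])/2;print("yaw",np.arctan2(e[1],e[0]),"lean",e[2]/e[0],"len",np.linalg.norm(e))
E
```

```text
[array([[186.94, 160.97],
       [343.58, 157.02],
       [193.13, 230.21],
       [339.76, 226.45]]), array([[225.26, 112.14],
       [377.78, 109.25],
       [228.93, 183.45],
       [373.09, 179.76]])]
[414.34 358.57  62.68] [np.float64(0.04324191250427997), np.float64(0.04324191250431904)]
[564.29 346.82  58.59] [np.float64(0.14057339956772488), np.float64(0.14057339956774093)]
[408.84 286.7   62.12] [np.float64(0.01238878817738769), np.float64(0.01238878817734776)]
[558.31 275.63  61.34] [np.float64(0.02791334843488583), np.float64(0.027913348434968226)]
centre [486.45 316.93  61.18] x edge [149.95 -11.76  -4.08] [149.47 -11.07  -0.78] y edge [ 5.5  71.87  0.56] [ 5.98 71.19 -2.75]
yaw -0.07609880746292264 lean -0.016229504630325117 len 150.16059130025272
```

```bash
python3 - <<'E'
from h import *
import pickle
q=down(-0.09)
for n,(p) in enumerate([(332,-280,270),(370,-300,270)]):
    robot.move_to(p,q); robot.hold(0.3)
    i=robot.camera_info("wrist"); im=robot.camera("wrist")[:,:,::-1]
    cv2.imwrite(f"pics/st{n}.png",im); pickle.dump(i,open(f"pics/st{n}.pkl","wb"))
print(robot.read_state()['clock'],robot.read_state()['q'])
E
```

```text
5.7417 [-0.68  0.08  1.9   0.    1.17 -0.59]
```

View pics/st0.png

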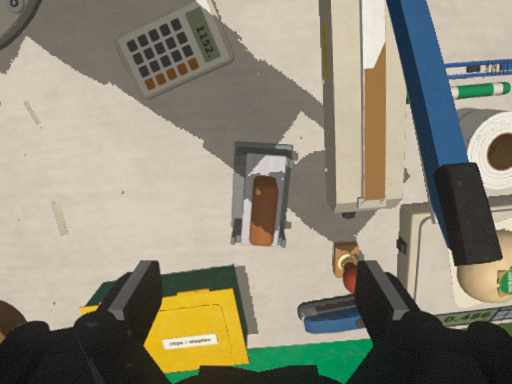

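View pics/st1.png

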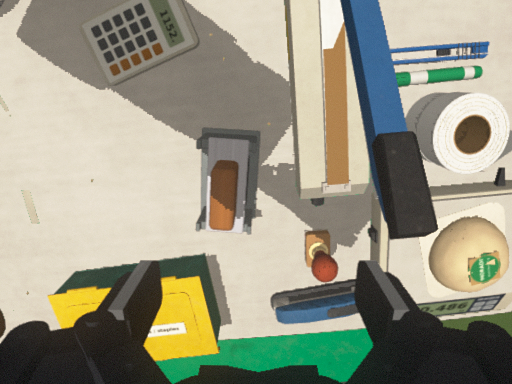

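```bash
python3 - <<'E'
import cv2,numpy as np
a=cv2.imread("pics/st0.png")[130:260,215:315];b=cv2.imread("pics/st1.png")[115:245,180:280]
cv2.imwrite("pics/z2.png",np.hstack([cv2.resize(x,None,fx=4,fy=4,interpolation=2) for x in(a,b)]))
E
```

```text
(no output)
```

View pics/z2.png

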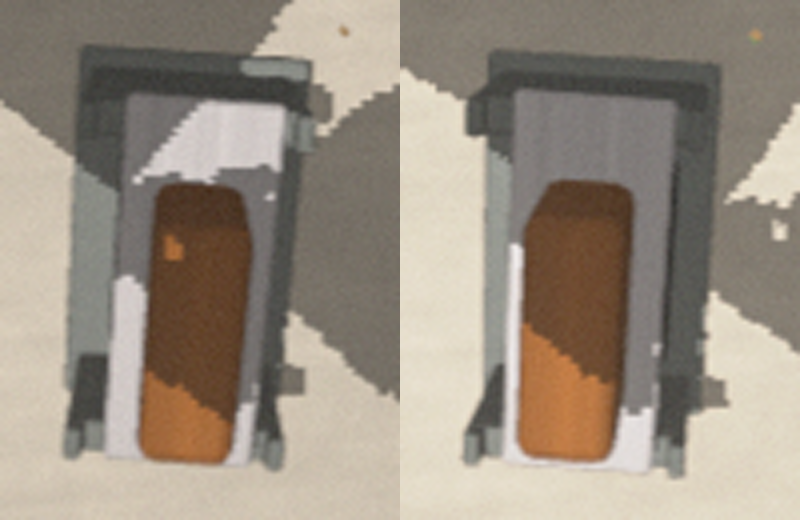

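```bash
python3 - <<'E'
from h import *
import pickle
D={0:((215,130),[(155,228),(250,230),(140,462),(228,463)],[(128,93),(285,103),(105,458),(247,465)],[(82,45),(312,62),(64,455),(283,466)]),
1:((180,115),[(125,222),(232,222),(118,457),(212,460)],[(115,90),(275,98),(102,463),(250,472)],[(89,50),(320,65),(64,462),(283,474)])}
for n in (0,1):
    i=pickle.load(open(f"pics/st{n}.pkl","rb")); o,*L=D[n]
    for nm,l,z in zip(("grip","plate","lips"),L,(112,66,66)):
        P=onz(i,np.array(l)/4+o,z)[:,:2]; e=P[0]-P[2]+P[1]-P[3]
        print(n,nm,P.mean(0),"yaw",np.arctan2(-e[0],e[1]),"sx",np.linalg.norm(P[1]-P[0]),np.linalg.norm(P[3]-P[2]),"sy",np.linalg.norm(e)/2)
E
```

```text
0 grip [ 333.86 -318.75] yaw -0.15841567246051608 sx 21.756016185714802 21.36056502563922 sy 59.160570125558344
0 plate [ 333.89 -319.14] yaw -0.16465211884371717 sx 40.37078223900962 39.81559336776706 sy 103.09149286509779
0 lips [ 332.86 -313.14] yaw -0.14167133309018695 sx 58.63165432248267 61.41013935556876 sy 114.1339873786101
1 grip [ 335.11 -319.11] yaw -0.17638607791692174 sx 24.179585370594918 22.487355090408606 sy 58.147023021265134
1 plate [ 334.13 -319.26] yaw -0.16750037620877883 sx 40.56427248998963 40.953984209208784 sy 103.12851127110603
1 lips [ 335.49 -314.85] yaw -0.19050401225102206 sx 58.16819598930036 60.61893000971301 sy 112.74440795394949
```

```bash
python3 - <<'E'
from h import *
i=robot.camera_info("top");print("stamp",onz(i,[[396,204]],60),"boxedge",onz(i,[[368,212]],50))
q=down(-0.167)
robot.move_to((334.3,-319,150),q)
print(robot.move_l((334.3,-319,73.5),v=60,f_stop=8))
s=robot.read_state();print(s['ee_pos'],s['contact_force'],s['clock'])
robot.grab(80); robot.hold(0.2)
s=robot.read_state();print(s['ee_pos'],s['contact_force'],s['gripper_width'],s['clock'])
cv2.imwrite("pics/g0.png",robot.camera("wrist")[:,:,::-1])
E
```

```text
stamp [[ 434.23 -416.44   60.  ]] boxedge [[ 411.3  -339.05   50.  ]]
False
[ 334.52 -319.19   73.83] [0.37 0.15 0.3 ] 7.7417
[ 334.34 -319.07   73.7 ] [-0.95  1.05  5.5 ] 23.79175885839646 8.5333
```

View pics/g0.png

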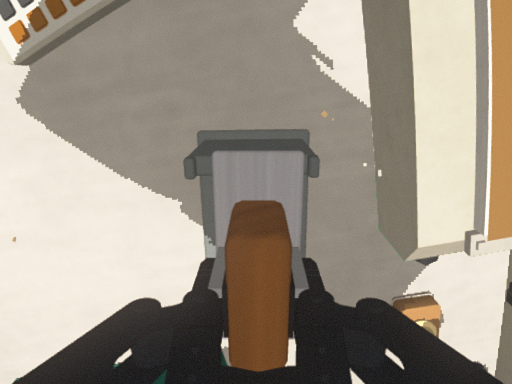

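```bash
python3 - <<'E'
from h import *
robot.move_l((334.3,-319,200),v=100); robot.hold(0.3)
s=robot.read_state();print(s['ee_pos'],s['contact_force'],s['gripper_width'],s['clock'])
c,y=np.array([486.5,316.9]),-0.076; u=np.array([np.cos(y),np.sin(y)]); q=down(y)
p=c-58*u
robot.move_to((334.3,-200,260),down(-0.16))
robot.move_to((*p,230),q)
robot.move_l((*p,150),v=100)
for _ in range(5):
    robot.hold(0.1); s=robot.read_state(); print(s['ee_pos'],s['contact_force'],s['clock'])
i=robot.camera_info("wrist")
cv2.imwrite("pics/b2.png",robot.camera("wrist")[:,:,::-1])
E
```

```text
[ 334.2  -318.89  199.73] [-0.89 -0.3  -4.07] 22.99312831440804 10.3
[429.13 321.64 150.77] [ 0.21  0.13 -5.03] 13.8583
[429.01 321.58 150.64] [ 0.29  1.03 -4.18] 13.9583
[428.85 321.49 150.45] [-0.22 -0.09 -4.24] 14.0583
[428.74 321.39 150.24] [-0.67 -0.13 -5.59] 14.1583
[428.69 321.34 150.11] [-0.66 -0.01 -4.98] 14.2583
```

View pics/b2.png

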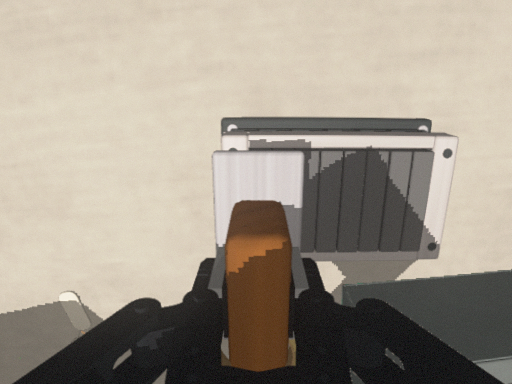

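```bash
cat >> h.py <<'E'
c,yb=np.array([486.5,316.9]),-0.076; u=np.array([np.cos(yb),np.sin(yb)])
def F(n=6):
    v=[]
    for _ in range(n): robot.hold(0.017); v.append(robot.read_state()['contact_force'])
    return np.mean(v,0)
E
python3 - <<'E'
from h import *
b=F(12); print("base",b)
p=c-58*u
print(robot.move_l((*p,110),v=15,f_stop=6))
s=robot.read_state(); print(s['ee_pos'],s['contact_force']-b,s['clock'])
f=F(12);s=robot.read_state(); print(s['ee_pos'],f-b,s['clock'])
np.save("base.npy",b)
z=s['ee_pos'][2]
for k in range(3):
    t=robot.read_state()['clock']
    z-=0.5
    robot.move_l((*p,z),v=20); f=F(6);s=robot.read_state();print(z,s['ee_pos'],f-b,s['clock']-t)
    if (f-b)[2]>13:break
E
```

```text
base [-0.06 -0.06 -4.3 ]
True
[428.66 321.26 127.74] [0.92 0.65 5.52] 16.0083
[428.44 321.21 127.67] [0.46 1.15 5.89] 16.2083
127.17149370120207 [428.72 321.32 127.16] [0.51 0.87 5.7 ] 0.34999999999999787
126.67149370120207 [428.6  321.32 126.7 ] [0.03 0.85 6.68] 0.3500000000000014
126.17149370120207 [428.56 321.35 126.23] [-1.64  0.52  8.62] 0.34999999999999787
```

```bash
cat >> h.py <<'E'
def roll(x0,x1,z,step,target,b,slope=-0.012):
    n=int(np.ceil(abs(x1-x0)/step)); zs=[];fl=[]
    for k in range(1,n+1):
        x=x0+(x1-x0)*k/n
        z+=slope*(x1-x0)/n
        robot.move_l((*(c+x*u),z),v=25); f=F(4)-b; 
        fl.append(f[2]); zs.append(z)
        if k%3==0 or k==n or f[2]>19: print("x %.1f z %.2f"%(x,z),f)
        if np.linalg.norm(f)>21: z+=0.8; robot.move_l((*(c+x*u),z),v=25); continue
        e=target-f[2]; z-=np.clip(0.6*e/6,-0.8,0.5)
    return z
E
python3 - <<'E'
from h import *
b=np.load("base.npy"); z=126.17; p=c-58*u
for k in range(14):
    z-=0.5
    robot.move_l((*p,z),v=20); f=F(5)-b;print(z,f)
    if f[2]>12.5:break
z=roll(-58,0,z,3,14,b)
np.save("z.npy",z);s=robot.read_state();print(z,s['gripper_width'],s['clock'])
E
```

```text
125.67 [-2.06  0.42 10.71]
125.17 [-2.33  0.23 11.23]
124.67 [-2.76  0.71 11.15]
124.17 [-2.77  0.27 12.95]
x -49.3 z 123.84 [ 0.07 -1.36 12.67]
x -40.6 z 123.53 [-2.94 -0.47 14.44]
x -31.9 z 123.55 [ 0.38 -1.32 12.98]
x -23.2 z 123.46 [-2.57 -0.27 14.43]
x -14.5 z 123.27 [ 0.54 -0.32 13.52]
x -5.8 z 123.34 [-1.21 -0.34 13.65]
x 0.0 z 123.18 [ 0.58 -1.14 13.72]
123.15037131994471 23.342040224918843 25.2583
```

```bash
python3 - <<'E'
from h import *
b=np.load("base.npy"); z=float(np.load("z.npy"))
z=roll(0,60,z,3,15.5,b)
np.save("z.npy",z);s=robot.read_state();print(z,s['gripper_width'],s['clock'])
cv2.imwrite("pics/r1.png",robot.camera("wrist")[:,:,::-1])
E
```

```text
x 9.0 z 122.90 [-1.52 -0.2  14.87]
x 18.0 z 122.59 [-0.7  -1.01 15.31]
x 27.0 z 122.55 [-1.08 -0.58 15.35]
x 36.0 z 122.33 [-2.42 -0.44 15.43]
x 45.0 z 122.33 [-0.53 -0.88 15.48]
x 54.0 z 122.12 [ 0.33 -0.89 15.4 ]
x 60.0 z 121.96 [ 0.32 -1.32 15.04]
121.9100451241833 23.252838494038706 31.925
```

View pics/r1.png

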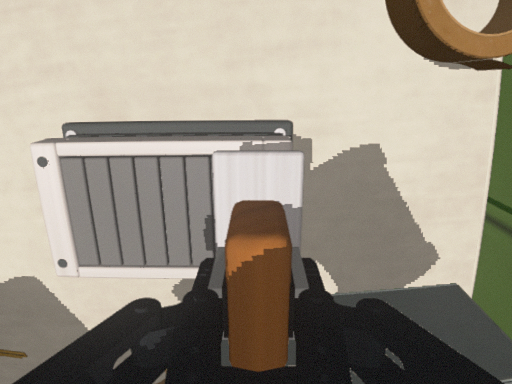

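```bash
python3 - <<'E'
from h import *
b=np.load("base.npy"); z=float(np.load("z.npy"))
z=roll(60,-58,z,3.5,17,b)
np.save("z.npy",z);s=robot.read_state();print(z,s['gripper_width'],s['clock'])
E
```

```text
x 49.6 z 121.82 [-0.3  -1.19 16.68]
x 39.2 z 121.79 [ 0.26 -1.22 16.27]
x 28.8 z 121.80 [-0.02 -0.92 17.59]
x 18.4 z 121.97 [-0.37 -1.64 16.8 ]
x 7.9 z 122.00 [-0.54 -1.25 16.89]
x -2.5 z 122.09 [-0.33 -0.92 16.71]
x -12.9 z 122.19 [-0.25 -0.94 17.4 ]
x -23.3 z 122.35 [-0.69 -1.39 16.73]
x -33.7 z 122.39 [-0.14 -0.89 16.94]
x -44.1 z 122.50 [-0.01 -1.1  16.53]
x -54.5 z 122.57 [-0.65 -1.06 16.55]
x -58.0 z 122.56 [-0.57 -0.38 16.71]
122.53471288373143 23.59118099916041 44.1583
```

```bash
python3 - <<'E'
from h import *
robot.move_l((*(c-58*u),200),v=150)
robot.move_l((*(c-50*u+[0,55]),200),v=250)
print(robot.read_state()['clock'])
im=robot.camera("wrist")[:,:,::-1]
cv2.imwrite("pics/l1.png",np.hstack([im[:, :, :]]))
E
```

```text
45.1917
```

View pics/l1.png

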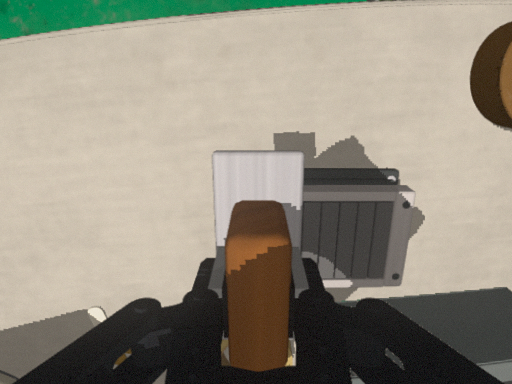

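```bash
python3 - <<'E'
from h import *
robot.move_l((*(c-125*u),215),v=250)
print(robot.read_state()['clock'])
im=robot.camera("wrist")[:,:,::-1]
cv2.imwrite("pics/l2.png",cv2.resize(im[90:300,280:512],None,fx=2.6,fy=2.6,interpolation=2))
E
```

```text
45.7583
```

View pics/l2.png

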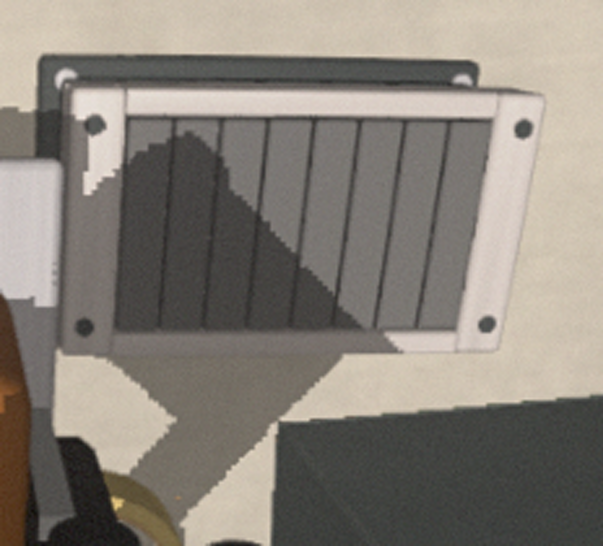

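```bash
python3 - <<'E'
from h import *
robot.move_to((334.3,-200,260),down(-0.16))
robot.move_to((334.3,-318,160),down(-0.167)); robot.hold(0.2)
s=robot.read_state();print(s['ee_pos'],s['contact_force'],s['clock'])
cv2.imwrite("pics/p1.png",robot.camera("wrist")[:,:,::-1])
E
```

```text
[ 335.04 -317.57  160.99] [-0.06 -0.15 -4.15] 48.5917
```

View pics/p1.png

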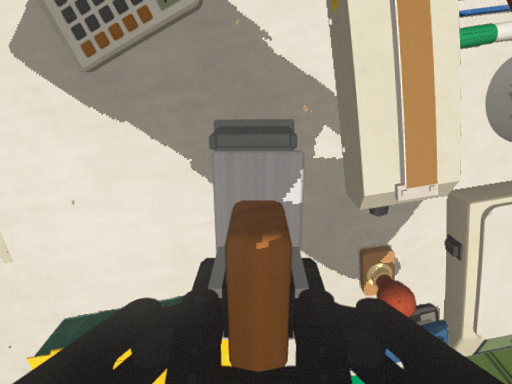

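```bash
python3 - <<'E'
from h import *
robot.move_l((334.3,-317.5,90),v=80,f_stop=8)
r=robot.move_l((334.3,-317.5,70),v=15,f_stop=5); s=robot.read_state()
print(r,s['ee_pos'],s['contact_force'],s['clock'])
cv2.imwrite("pics/p2.png",robot.camera("wrist")[:,:,::-1])
E
```

```text
True [ 334.23 -317.45   73.72] [-0.39  0.94  6.93] 50.6667
```

View pics/p2.png

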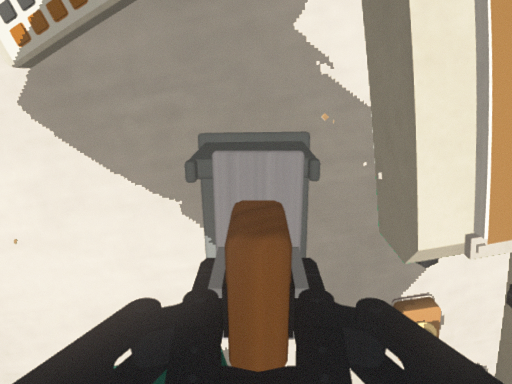

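Seated: the TCP reads 73.7 mm, the same height as at pickup, and the plate lies between the lips. Releasing now.

```bash
python3 - <<'E'
from h import *
robot.gripper_open(); robot.hold(0.2)
robot.move_l((334.3,-317.5,200),v=100)
robot.move_l((332,-280,270),v=150,attitude=down(-0.09)); robot.hold(0.3)
i=robot.camera_info("wrist");im=robot.camera("wrist")[:,:,::-1]
cv2.imwrite("pics/e1.png",im)
s=robot.read_state();print(s['ee_pos'],s['contact_force'],s['gripper_width'],s['clock'])
cv2.imwrite("pics/e2.png",robot.camera("top")[:,:,::-1])
a=cv2.imread("pics/st0.png")[130:260,215:315]
cv2.imwrite("pics/e1z.png",np.hstack([cv2.resize(x,None,fx=4,fy=4,interpolation=2) for x in(a,im[130:260,215:315])]))
E
```

```text
[ 331.83 -280.05  269.49] [ 0.24  0.49 -0.23] 85.37500120578933 53.9917
```

View pics/e1z.png

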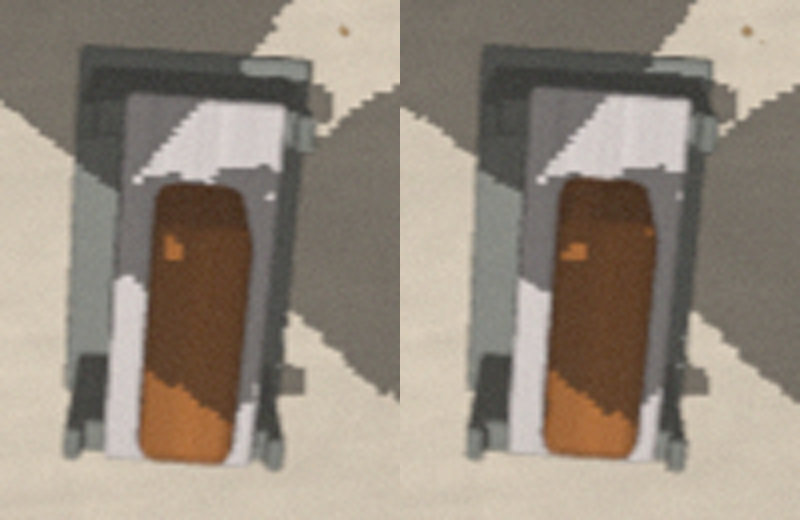

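View pics/e2.png

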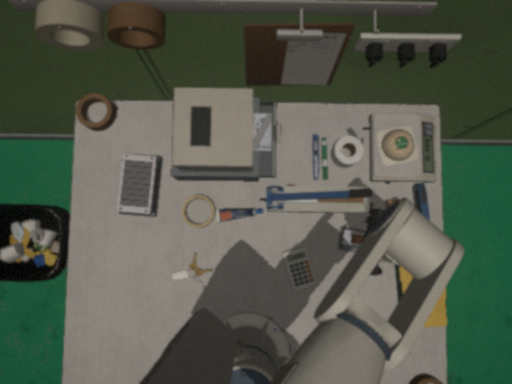

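```bash
python3 -c "
from plant import robot
robot.close_job()"
```

```text
the job is handed in; nothing more can be done
```

I took the roller from its stand and made two force-controlled passes over the eight bars. I then put it back, let go, and handed the job in at about 54 s of the 72 s allowed. No verdict was reported, so the results below are from my own checks.

- **Force:** The first pass ran at about 13–15.5 N and the return at about 16–17.5 N, a little over the 15 N asked. The highest reading I printed was 17.6 N. Force was only averaged between short steps, so I did not measure peaks during the motion.
- **Bars:** On the return pass the height followed an even slope and the sideways force stayed small and nearly constant. The close-up afterwards shows all eight bars level with the rim. I had no direct reading of the bar joints, so "home" rests on those two signs.
- **Roller in stand:** It seated at the same height as at pickup (tool height 73.7 mm both times). The plate sits between the lips, and the roller is about 1.5 mm from where it started. The gripper was open and clear, with about zero force on it.
- **Bystanders:** In the last top picture the tape roll and glue tube are where they were. The arm partly hid the date stamp in that picture, but the arm never came near it.
- **Disagreement:** The height of the roller's plate suggested the stand's centre was up to about 5 mm farther toward +y than where the roller first sat. I therefore set it down 1.5 mm toward +y, which should be well inside the 12 mm tolerance.

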